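# Feel for the free bay in a shuttered capacitor crate and store the spare in it

## Robot

A 7-joint arm with a two-finger parallel gripper is mounted at the origin on a cart in front of the work surface, level with it; the furniture and walls round the work are solid. World frame = base frame: x ahead of the robot, y to its left, z up, the work surface at z = 0. Lengths are in m, angles in rad, forces in N, time in s.
With the tool pointing down it reaches from about 0.35 to 0.9 m from the base axis. Payload 19.9 kg.
Tool frame: the origin (TCP) lies between the finger pads; the fingertips stand 19 mm ahead of it and the grasp point (between the pads) is the TCP; z points along the fingers, y is the line along which they close (so a half turn about z gives the same grasp; the last joint's range is limited). The gripper opens to 94 mm and grips with 3 to 60 N. Pads are 16 mm wide; open, the fingers measure 119 mm over their backs; the gripper's body (75 mm by 177 mm) begins 78 mm behind the grasp point.
Start: joints at [1.194, 0.417, -0.01, 1.614, 0.005, 1.111, -0.053], TCP at [0.205, -0.59, 0.224] pointing down, gripper open.
Joint ranges: [-2.81, 2.81], [-0.39, 2.02], [-1.27, 1.25], [0.06, 2.57], [-1.19, 4.33], [0.19, 2], [-2.82, 2.82]. Speed limits (rad/s): [1.89, 1.89, 2.39, 2.39, 3.01, 3.01, 3.01].

## Interface

Orientations are given as a 3x3 rotation matrix whose columns are the frame's x, y, z axes.
In Python, from rig import robot gives the robot as it stands. Calls block until the motion is done:
- robot.move_ptp(position, orientation): joint-space move of the TCP to a pose.
- robot.move_linear(position, velocity=0.15, frame=None, threshold=None): straight line of the TCP; frame=None keeps the orientation; velocity is the mean speed in m/s. With threshold (N) it stops when the force on the tool has changed by that much, and returns True; else False.
- robot.goto_joints(angles): joint-space move.
- robot.gripper_to(opening): finger opening in m; the grip force is fixed at half the most; returns when the fingers have stopped.
- robot.pause(seconds).
- robot.ik(position, orientation): joint angles nearest the present ones, or None.
- robot.get_state(): the state.
- robot.grab_frame(name): name is "scene" or "side" or "wrist"; returns the picture (384x512x3 uint8, red, green, blue); there is no depth.
- robot.camera_info(name): a dict with "fx", "fy", "cx", "cy" (pixels), "rvec" (rotation vector, rad) and "tvec" (3), from world to camera coordinates, as OpenCV has them. Camera axes: x right, y down, z forward; pixel columns grow to the right and rows downward; lengths in m; the calibration is good to about 2 mm. A picture is of the moment at which its call begins: read the wrist's pose just before it. camera_info takes no time and is no camera call; for the wrist camera it gives the pose at the moment of the call.
A pose or a line that the arm cannot do raises robot.PlanningError and nothing moves.
- robot.sign_off(): hands the job in; it is judged then, once.
The state is a dict: "time": time; "qpos": joint angles; "joint_vel": joint speeds; "effort": joint torques, N m; "ee_pos": TCP position; "tool_rot": TCP orientation; "force": force on the tool from outside, world axes, zero at the start; "moment": the same for the moment, N m; "opening": finger opening in m; "grasp_force": force on a finger pad.
Only numpy, scipy, OpenCV 4.12 (cv2) and the standard library are available. Lean on these libraries where they do the work, as an engineer would, in place of code of your own. Each camera call takes 0.05 s, during which the arm holds its last target. There are 200 camera calls.

## Task

Three spare capacitors already stand out of sight under the crate's spring shutters and one bay is still empty. Feel down through the shutters with the closed fingertips, at least 30 mm below the deck, to find the empty bay while the fourth capacitor still waits on the ledge, so that it is not pressed onto the terminals of a stored one. Then bring that capacitor over the empty bay and press it down until it stands upright on the bottom; do not tip it over, and leave the hand meter and the tape roll where they are.

Things in the scene. Friction and masses are not known exactly. Their poses are not given: they have to be found in the camera images.
- crate: Grey crate fixed to the bench, 298 mm long (its y), 80 mm wide (its x), deck 82 mm above its origin (centre of its underside), z up. On the deck a loading channel runs along y: 38 mm wide (x = -19 to 19 mm), open at both ends, between aluminium rails 7 mm high. Under it lie four bays at y = -121, -75, -29, 17 mm. Three are full, one empty, which one varies and cannot be seen.
- bay_0 (a point): Centre of bay 0's mouth (farthest from the ledge), at deck height; axes as the crate's. Every mouth (40 mm along y) is covered by two black spring shutters flush with the deck, hinged along the rails, each 21 mm long, meeting in the middle. They swing only down and shut by themselves. They carry a capacitor, so it can slide over them; pushing through takes about 4 N by finger, 7 N by capacitor.
- bay_1 (a point): Centre of bay 1's mouth, at deck height; axes as the crate's. Every bay is 45 mm (x) by 40 mm (y) wide inside (38 mm in x between open shutters), floor 78 mm below the deck. Where a capacitor is stored, fingertips are stopped hard by its terminals 20 mm below the deck (beside them by its can at 28 mm); in the empty bay nothing stops them above the floor.
- bay_2 (a point): Centre of bay 2's mouth, at deck height; axes as the crate's.
- bay_3 (a point): Centre of bay 3's mouth (next to the ledge), at deck height; axes as the crate's. From 20 mm to 132 mm in +y of this point the channel's floor is closed and flat: the ledge, where the spare waits.
- spare: The capacitor to be stored: an upright brown can 34 mm in diameter and 50 mm high, with two short terminals on its top (58 mm high overall), about 75 g. Push it low. Origin: centre of its underside. It starts standing in the channel on the ledge, 84 to 107 mm in +y from bay_3. Standing at the bottom of a bay its terminals are 20 mm below the deck and the shutters close over it.
- meter: Bystander: hand meter, 145 x 70 x 46 mm, lying to the left of the crate; origin at the centre of its underside.
- tape: Bystander: roll of grey tape, 62 mm in diameter, 18 mm high, lying to the right behind the crate; origin at the centre of its underside.

How it is judged:
On the way:
1. the fingertips have reached about 25 mm or more down into the empty bay (grasp point 6 mm below the deck) while the spare capacitor was still on the ledge (((horizontal distance between the grasp point and bay_0 below 0.014 m and z of the grasp point in the frame of bay_0 below -0.006 m and y of spare in the frame of bay_3 above 0.045 m) or (horizontal distance between the grasp point and bay_1 below 0.014 m and z of the grasp point in the frame of bay_1 below -0.006 m and y of spare in the frame of bay_3 above 0.045 m) or (horizontal distance between the grasp point and bay_2 below 0.014 m and z of the grasp point in the frame of bay_2 below -0.006 m and y of spare in the frame of bay_3 above 0.045 m) or (horizontal distance between the grasp point and bay_3 below 0.014 m and z of the grasp point in the frame of bay_3 below -0.006 m and y of spare in the frame of bay_3 above 0.045 m))), for 0.05 s.
At the end, for the whole second after the job is handed in: The spare capacitor stands at rest on the floor of a bay: its underside at least 74 mm below the deck (the floor is at 78 mm), within 10 mm of the bay's centre, within 0.1 rad of upright (((horizontal distance between spare and bay_0 below 0.01 m and z of spare in the frame of bay_0 below -0.074 m) or (horizontal distance between spare and bay_1 below 0.01 m and z of spare in the frame of bay_1 below -0.074 m) or (horizontal distance between spare and bay_2 below 0.01 m and z of spare in the frame of bay_2 below -0.074 m) or (horizontal distance between spare and bay_3 below 0.01 m and z of spare in the frame of bay_3 below -0.074 m)) and angle between spare's own z axis and vertical below 0.1 rad and linear speed of spare below 0.02 m/s); the robot touches nothing.
It fails at once if the spare capacitor is tipped over (more than 0.7 rad) (angle between spare's own z axis and vertical above 0.7 rad).
It fails at once if the hand meter is moved more than 20 mm (distance of meter from where it was at the start of the episode above 0.02 m).
It fails at once if the tape roll is moved more than 20 mm (distance of tape from where it was at the start of the episode above 0.02 m).
It also fails if it takes over 70 s, if anything falls off the work surface, if the arm or the gripper's body presses on something with over 40 N, if the wrist force passes 120 N, or if a joint passes its speed limit or range.

## Working session

There is one attempt and no reset: what is moved stays moved. The work goes in short steps, each a Python script; the robot and the scene stay as the last script left them, time stands still between calls to the robot, and variables do not carry over. Pictures are saved under pics/ and viewed, at most 10 in all, crops included, and the job is handed in when it is done.

```bash
mkdir -p pics; ls
python3 - <<'E'
from rig import robot
import cv2
for n in("scene","side"):
    f=robot.grab_frame(n); cv2.imwrite(f"pics/{n}0.png",f[:,:,::-1]); print(n,robot.camera_info(n))
s=robot.get_state(); print(s["time"],s["ee_pos"],s["tool_rot"],s["opening"])
E
```

```text
pics
scene {'fx': 456.62828181959827, 'fy': 456.62828181959827, 'cx': 251.10748260113232, 'cy': 189.40891101853387, 'rvec': array([ 1.55403138, -2.13642785,  0.75322836]), 'tvec': array([0.31711733, 0.38068708, 1.03052033])}
side {'fx': 388.4026354647591, 'fy': 388.4026354647591, 'cx': 256.4147796048504, 'cy': 188.48468327253093, 'rvec': array([ 1.89201148, -0.50784904,  0.33403408]), 'tvec': array([-0.33172026,  0.22887126,  0.63054797])}
0.1 [ 0.2052247  -0.59004357  0.22390376] [[ 9.44479655e-01  3.28569561e-01 -4.74172492e-04]
 [ 3.28569873e-01 -9.44479203e-01  9.34689319e-04]
 [-1.40735598e-04 -1.03859384e-03 -9.99999451e-01]] 0.09410164771632673
```

View pics/scene0.png

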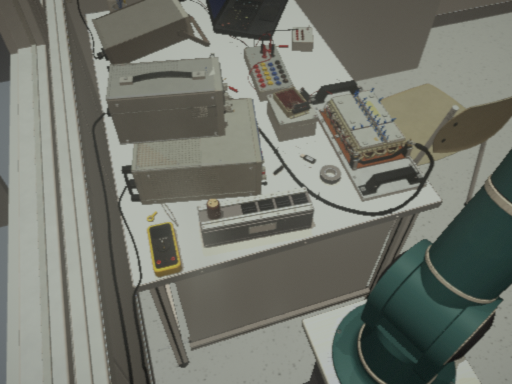

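View pics/side0.png

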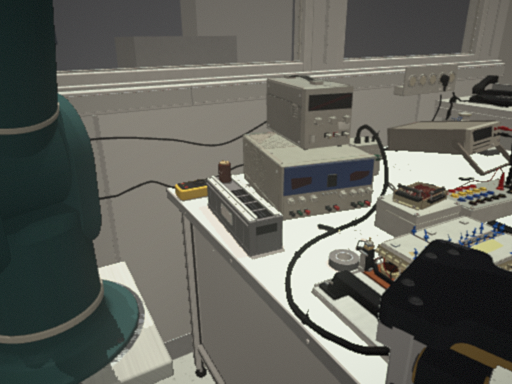

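The scene view shows the crate at about cols 200–313, rows 193–243, the spare at (213,207), the meter at (163,247) and the tape at (330,173). In the side view the crate is at about (245,215) and the spare at (224,171). I'll triangulate roughly from these, then refine with the wrist camera.

```bash
cat > h.py <<'E'
import numpy as np, cv2
from rig import robot
def ray(ci,uv):
    R=cv2.Rodrigues(np.array(ci["rvec"]))[0]; t=np.array(ci["tvec"])
    d=R.T@np.array([(uv[0]-ci["cx"])/ci["fx"],(uv[1]-ci["cy"])/ci["fy"],1.]); return -R.T@t,d/np.linalg.norm(d)
def plane(ci,uv,z):
    o,d=ray(ci,uv); return o+d*(z-o[2])/d[2]
def tri(l):
    A=np.zeros((3,3));b=np.zeros(3); P=[]
    for ci,uv in l:
        o,d=ray(ci,uv); M=np.eye(3)-np.outer(d,d); A+=M;b+=M@o; P.append((o,M))
    x=np.linalg.solve(A,b); return x,[float(np.linalg.norm(M@(x-o))) for o,M in P]
def rot(yaw): # tool down, tool y axis at angle yaw
    y=np.array([np.cos(yaw),np.sin(yaw),0]);z=np.array([0,0,-1.]); return np.column_stack([np.cross(y,z),y,z])
E
python3 - <<'E'
from h import *
np.set_printoptions(precision=3,suppress=True)
a=robot.camera_info("scene");b=robot.camera_info("side")
print("cap top",tri([(a,(213,201)),(b,(224,163))]))
for uv in[(199,211),(202,223),(310,196),(313,208),(203,243),(313,225)]: print(uv,plane(a,uv,.082),plane(a,uv,0))
c=robot.camera_info("wrist");R=cv2.Rodrigues(np.array(c["rvec"]))[0];s=robot.get_state()
print("wristcam in tool",s["tool_rot"].T@(-R.T@c["tvec"]-s["ee_pos"]), s["tool_rot"].T@R.T,c)
for n in("scene","side"):
    f=cv2.imread(f"pics/{n}0.png")
A=cv2.resize(cv2.imread("pics/scene0.png")[180:255,190:325],None,fx=5,fy=5,interpolation=cv2.INTER_CUBIC)
cv2.imwrite("pics/sc.png",A)
E
```

```text
cap top (array([0.451, 0.287, 0.132]), [0.0030839037084783565, 0.0030839037084783487])
(199, 211) [0.473 0.323 0.082] [0.534 0.315 0.   ]
(202, 223) [0.434 0.324 0.082] [0.491 0.317 0.   ]
(310, 196) [0.43  0.029 0.082] [ 0.487 -0.003  0.   ]
(313, 208) [0.391 0.037 0.082] [0.444 0.005 0.   ]
(203, 243) [0.375 0.337 0.082] [0.427 0.33  0.   ]
(313, 225) [0.341 0.058 0.082] [0.391 0.028 0.   ]
wristcam in tool [ 0.07   0.001 -0.16 ] [[-0.    -0.972 -0.237]
 [ 1.    -0.001  0.002]
 [-0.002 -0.237  0.972]] {'fx': 328.3134388092398, 'fy': 328.3134388092398, 'cx': 255.3684839598155, 'cy': 187.67246542548588, 'rvec': array([-2.395,  1.703,  0.204]), 'tvec': array([-0.626, -0.023,  0.389])}
```

View pics/sc.png

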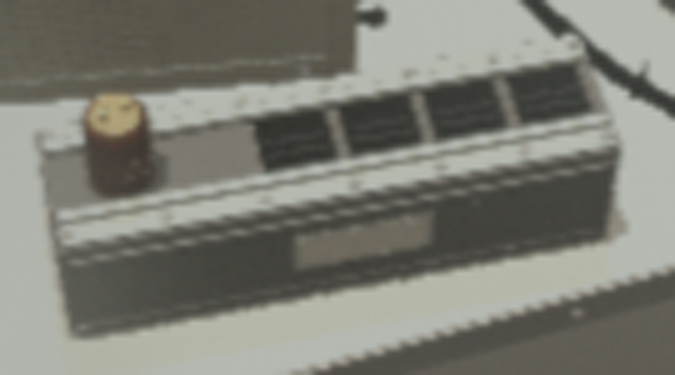

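The crop shows the four black bays, the spare on the ledge at crop (117,115), and the crate lying nearly along world y. Next I'll check reachability and take wrist views.

Run:
```python
from h import *
np.set_printoptions(precision=3,suppress=True)
a=robot.camera_info("scene")
for uv in[(137,198),(262,192),(172,226),(330,173)]: print(uv,plane(a,uv,0))
Y=np.pi/2-.147
for p in [(.41,.035,.15),(.45,.29,.2),(.42,.1,.3),(.43,.18,.3),(.44,.25,.3)]:
  for k in(0,np.pi): print(p,k,robot.ik(p,rot(Y+k)))
```

```text
(137, 198) [0.634 0.474 0.   ]
(262, 192) [0.544 0.124 0.   ]
(172, 226) [0.507 0.398 0.   ]
(330, 173) [ 0.55  -0.095  0.   ]
(0.41, 0.035, 0.15) 0 [ 0.742  0.251 -0.993  2.164  0.278  0.858  1.003]
(0.41, 0.035, 0.15) 3.141592653589793 [ 0.464  0.183 -0.674  2.171  0.154  0.833 -2.024]
(0.45, 0.29, 0.2) 0 [ 0.262  0.542 -1.17   1.836  0.55   1.139  0.322]
(0.45, 0.29, 0.2) 3.141592653589793 [ 0.264  0.544 -1.174  1.836  0.553  1.14  -2.821]
(0.42, 0.1, 0.3) 0 [ 0.785  0.033 -1.095  1.939  0.032  1.188  1.103]
(0.42, 0.1, 0.3) 3.141592653589793 [ 0.617  0.022 -0.922  1.941  0.019  1.187 -2.03 ]
(0.43, 0.18, 0.3) 0 [ 0.394  0.121 -0.915  1.872  0.102  1.198  0.869]
(0.43, 0.18, 0.3) 3.141592653589793 [ 0.608  0.177 -1.173  1.868  0.174  1.21  -2.339]
(0.44, 0.25, 0.3) 0 [ 0.214  0.225 -0.91   1.786  0.189  1.222  0.675]
(0.44, 0.25, 0.3) 3.141592653589793 [-0.893  0.136  0.35   1.819 -0.05   1.195 -2.245]
```

Run:
```python
from h import *
import pickle
np.set_printoptions(precision=3,suppress=True)
Y=np.pi/2-.147
robot.move_linear([.205,-.59,.36])
robot.move_ptp([.42,.10,.33],rot(Y))
L=[]
def shot(i):
    robot.pause(.2); c=robot.camera_info("wrist"); f=robot.grab_frame("wrist"); cv2.imwrite(f"pics/w{i}.png",f[:,:,::-1]); L.append(c)
shot(0)
robot.move_linear([.44,.24,.33]); shot(1)
pickle.dump(L,open("cam.pkl","wb"))
s=robot.get_state(); print(s["time"],s["qpos"],s["force"])
```

```text
5.3 [ 0.401  0.235 -1.11   1.749  0.219  1.293  0.664] [-0.355 -0.113  0.439]
```

View pics/w0.png

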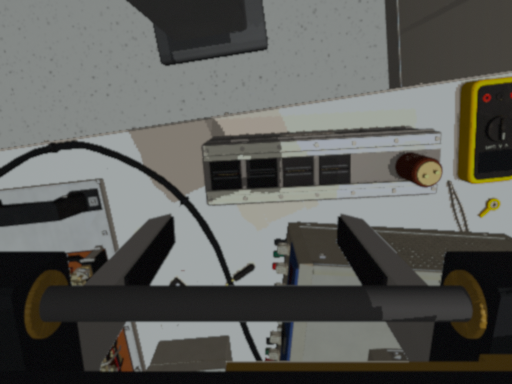

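View pics/w1.png

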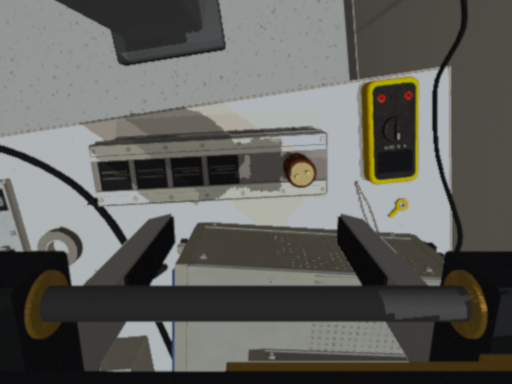

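Both wrist views show the bays as four dark rectangles. In w0 they are at cols 210–350, row ~172; in w1 at cols 98–240, row ~172. The spare's top is at (429,173) in w0 and (301,172) in w1. I'll segment the bay mouths and triangulate.

```bash
cat > m.py <<'E'
from h import *
import pickle
np.set_printoptions(precision=4,suppress=True)
L=pickle.load(open("cam.pkl","rb")); B=[];T=[];Q=[]
for i,(x0,x1) in enumerate([(205,356),(93,245)]):
    f=cv2.imread(f"pics/w{i}.png"); g=f.max(2); m=np.zeros_like(g); m[150:196,x0:x1]=(g[150:196,x0:x1]<60)*255
    m=cv2.morphologyEx(m,cv2.MORPH_CLOSE,np.ones((5,3)))
    m=cv2.morphologyEx(m,cv2.MORPH_OPEN,np.ones((9,9)))
    cs=[c for c in cv2.findContours(m,cv2.RETR_EXTERNAL,cv2.CHAIN_APPROX_NONE)[0] if cv2.contourArea(c)>300]
    r=sorted([cv2.minAreaRect(c) for c in cs],key=lambda r:r[0][0]); B.append([q[0] for q in r]); print(r)
    hsv=cv2.cvtColor(f,cv2.COLOR_BGR2HSV); m=cv2.inRange(hsv,(8,60,110),(30,255,255)); m[:150]=0;m[200:]=0; m[:,:250]=0;m[:,445:]=0
    m=cv2.morphologyEx(m,cv2.MORPH_CLOSE,np.ones((7,7)))
    c=max(cv2.findContours(m,cv2.RETR_EXTERNAL,cv2.CHAIN_APPROX_NONE)[0],key=cv2.contourArea); e=cv2.fitEllipse(c); print("top",e); T.append(e[0])
P=[tri([(L[0],B[0][k]),(L[1],B[1][k])]) for k in range(4)]
for k,p in enumerate(P): print(k,p, plane(L[0],B[0][k],.082),plane(L[1],B[1][k],.082))
print("cap",tri([(L[0],T[0]),(L[1],T[1])]),plane(L[0],T[0],.132),plane(L[1],T[1],.132))
E
python3 m.py
```

```text
[((223.3743133544922, 175.11187744140625), (29.380386352539062, 36.79118347167969), 86.98721313476562), ((262.0, 173.0), (30.0, 32.0), 90.0), ((298.0, 171.5), (29.0, 30.0), 90.0), ((334.0, 169.5), (29.0, 30.0), 90.0)]
top ((429.33135986328125, 173.24388122558594), (21.77498435974121, 24.679410934448242), 49.62107849121094)
[((114.98615264892578, 175.25076293945312), (29.010820388793945, 31.562440872192383), 86.8201675415039), ((150.50003051757812, 173.5), (29.268362045288086, 32.32823181152344), 86.18592071533203), ((186.5, 171.5), (29.0, 33.0), 90.0), ((222.0, 169.5), (29.0, 32.0), 90.0)]
top ((301.83734130859375, 173.67979431152344), (22.720796585083008, 23.469324111938477), 31.307071685791016)
0 (array([0.4322, 0.0548, 0.0718]), [0.00021387958322757975, 0.0002138795832277165]) [0.4305 0.0561 0.082 ] [0.4305 0.0596 0.082 ]
1 (array([0.4349, 0.1049, 0.0826]), [1.1968996429362718e-05, 1.1968996429389738e-05]) [0.435  0.1049 0.082 ] [0.435  0.1047 0.082 ]
2 (array([0.4395, 0.1502, 0.0819]), [0.0002997873035518597, 0.0002997873035519436]) [0.4398 0.1501 0.082 ] [0.4392 0.1503 0.082 ]
3 (array([0.4434, 0.1952, 0.0829]), [0.0002966231290402156, 0.0002966231290403685]) [0.4439 0.1953 0.082 ] [0.4433 0.1951 0.082 ]
cap (array([0.4523, 0.2884, 0.1329]), [5.762458463603384e-05, 5.7624584636035576e-05]) [0.4526 0.2889 0.132 ] [0.4525 0.2885 0.132 ]
```

Measured heights agree with the text: deck 0.082 and can top 0.132. Bay pitch is about 46 mm, and the spare stands 94 mm from bay 3. Now I'll probe with the fingers closed.

```bash
cat >> h.py <<'E'
YAW=np.pi/2-.0948; UY=np.array([np.cos(YAW),np.sin(YAW),0]); DECK=.082; RT=rot(YAW)
def bay(k,z): p=np.array([.4388,.1501,0])+(k-2)*.046*UY; p[2]=z; return p
E
python3 - <<'E'
from h import *
np.set_printoptions(precision=4,suppress=True)
robot.gripper_to(0)
robot.move_ptp(bay(3,.16),RT)
for k in (3,2,1,0):
    robot.move_linear(bay(k,.125)); robot.pause(.2)
    hit=robot.move_linear(bay(k,.070),velocity=.04,threshold=10)
    robot.pause(.1); s=robot.get_state(); print(k,hit,s["ee_pos"],s["force"],s["time"],s["opening"])
    robot.move_linear(bay(k,.125))
    if not hit: break
E
```

```text
3 True [0.4435 0.1962 0.0812] [-0.3694 -1.3053 14.4873] 9.15 0.00029073049442324546
2 True [0.4392 0.1503 0.0813] [-1.0911 -1.061  15.8022] 11.3667 0.00030845585559893243
1 False [0.4344 0.1043 0.0701] [-0.2378  1.1121 -1.1527] 14.0917 0.0004939133761078915
```

The stored cans stopped the tips 20 mm down in bays 3 and 2, and bay 1 is empty. Next: grip the spare, carry it over bay 1 and press it partway in.

Run:
```python
from h import *
np.set_printoptions(precision=4,suppress=True)
def st(m):
    s=robot.get_state(); print(m,s["ee_pos"],s["force"],s["time"],s["opening"],s["grasp_force"])
C=np.array([.4523,.2886,0])
P=lambda z:C+[0,0,z]
robot.move_linear(bay(1,.2)); robot.gripper_to(.07)
robot.move_linear(P(.2)); robot.move_linear(P(.131),velocity=.08); st("at")
robot.gripper_to(0); st("grip")
robot.move_linear(P(.139),velocity=.05); st("lift")
robot.move_linear(bay(1,.139),velocity=.12); robot.pause(.4); st("over")
cv2.imwrite("pics/over.png",np.vstack([cv2.resize(robot.grab_frame(n)[y:y+150,x:x+200],(800,600))[:,:,::-1][150:450] for n,y,x in(("scene",140,160),("side",120,160))]))
```

```text
at [0.4525 0.2888 0.1314] [-0.0521 -0.3757  0.1337] 18.8083 0.07017528907508346 0.0
grip [0.4523 0.2886 0.1311] [-1.555  -0.0808  1.2097] 19.4667 0.033819576765257 29.999662041664124
lift [0.4525 0.2887 0.1394] [ 0.01   -0.4126 -1.4289] 19.775 0.03376407467327375 29.9985408782959
over [0.4344 0.1044 0.139 ] [-0.2349 -0.0491 -0.3158] 21.8667 0.0342796819571068 29.998609721660614
```

View pics/over.png

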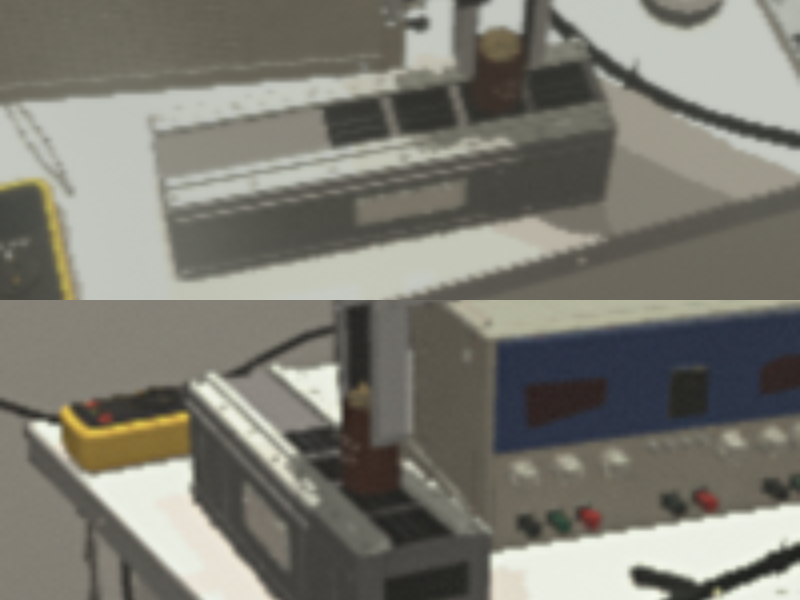

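The spare is upright between the fingers over bay 1 (scene crop (500,75)), and the meter hasn't moved. Pressing in.

Run:
```python
from h import *
np.set_printoptions(precision=4,suppress=True)
def st(m):
    s=robot.get_state(); print(m,s["ee_pos"],s["force"],s["time"],s["opening"],s["grasp_force"])
hit=robot.move_linear(bay(1,.1045),velocity=.03,threshold=30); robot.pause(.2); st(hit)
cv2.imwrite("pics/in.png",np.vstack([cv2.resize(robot.grab_frame(n)[y:y+150,x:x+200],(800,600))[:,:,::-1][150:450] for n,y,x in(("scene",140,160),("side",120,160))]))
```

```text
False [0.4345 0.1043 0.1045] [ 0.0778 -0.3854 -1.2354] 23.4667 0.033690001312205065 29.997930228710175
```

View pics/in.png

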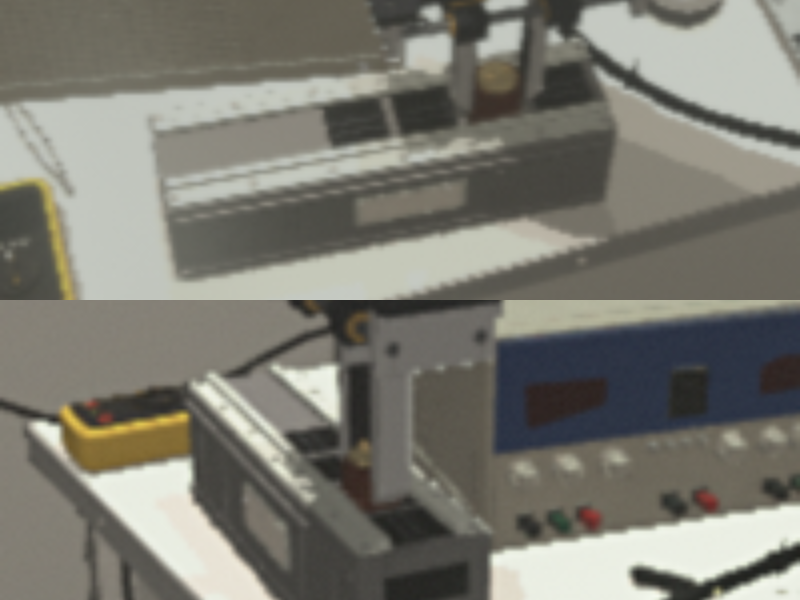

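The can is about 27 mm in and upright. Now release and press on top with closed fingers.

Run:
```python
from h import *
np.set_printoptions(precision=4,suppress=True)
def st(m):
    s=robot.get_state(); print(m,s["ee_pos"],s["force"],s["time"],s["opening"],s["grasp_force"])
robot.gripper_to(.055); robot.move_linear(bay(1,.165),velocity=.08); robot.gripper_to(0); robot.pause(.2); st("up")
hit=robot.move_linear(bay(1,.0805),velocity=.03,threshold=25); robot.pause(.3); st(hit)
robot.move_linear(bay(1,.2),velocity=.08)
robot.pause(.5); st("end")
cv2.imwrite("pics/end.png",np.vstack([cv2.resize(robot.grab_frame(n)[y:y+150,x:x+200],(800,600))[:,:,::-1][150:450] for n,y,x in(("scene",140,160),("side",120,160))]))
```

```text
up [0.4344 0.1043 0.165 ] [ 0.5911 -1.8754  0.2063] 26.15 0.0004148069768538519 0.0
False [0.435  0.1044 0.0812] [-4.2035 -2.2911 20.228 ] 29.4167 0.000521162449961599 10.194829691026825
end [0.4344 0.1043 0.2   ] [-0.1188  0.1269  0.3838] 31.5583 0.0003842752834315866 0.0
```

View pics/end.png

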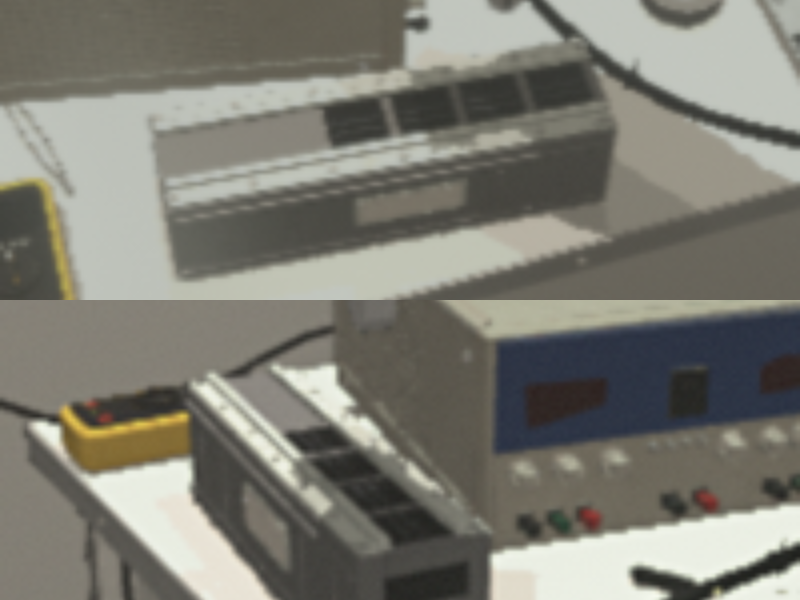

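The tips stopped hard at TCP height 0.0812, the same as for the stored cans, so the can is on the floor. All shutters are shut, with the meter and tape in place.

```bash
python3 -c "
from rig import robot
print(robot.sign_off())"
```

```text
the job is handed in; nothing more can be done
None
```

The fourth capacitor is pressed down to the floor of bay 1, which probing had found empty while the capacitor still waited on the ledge; the shutters closed over it and the job is handed in, with no verdict returned.

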